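Mark the packed stone box with the red stamp

ROBOT

A 6-joint arm with a two-finger parallel gripper is mounted at the origin on the work surface. World frame = base frame: x ahead of the robot, y to its left, z up, the work surface at z = 0. Lengths are in mm, angles in rad, forces in N, time in s.
With the tool pointing down it reaches from about 350 to 775 mm from the base axis. Payload 7.3 kg.
Tool frame: the origin (TCP) lies on the centre line of the jaws, within the pads' length; the fingertips stand 11 mm ahead of it and the grasp point (between the pads) lies 8 mm behind it; z points along the fingers, y is the line along which they close (so a half turn about z gives the same grasp; the last joint's range is limited). The gripper opens to 92 mm and grips with 3 to 60 N. Pads are 19 mm wide; open, the fingers measure 130 mm over their backs; the gripper's body (75 mm by 190 mm) begins 47 mm behind the grasp point.
Start: joints at [-1.479, 0.342, 1.524, -0, 1.275, -0.146], TCP at [123.693, -510.239, 237.741] pointing down, gripper open.
Joint ranges: [-2.53, 2.53], [-0.77, 2.02], [0.04, 2.7], [-1, 4.14], [0.28, 2.66], [-3.11, 3.11]. Speed limits (rad/s): [2.57, 2.57, 3.14, 3.14, 3.14, 3.14].

INTERFACE

Orientations are given as [roll, pitch, yaw] about the fixed x, y, z axes, in that order (R = Rz(yaw) Ry(pitch) Rx(roll)).
In Python, from station import observe, optics, workorder gives the robot as it stands.
- The arm moves only by the tool carry_out, never from a script. Its arguments are lists of equal length, an entry for each row: "dp": the shift along the tool's x, y, z each as a share of 0.02 m, from -1 to 1, a list of three; "turn": the turn, a rotation vector about the tool's x, y, z each as a share of 6 degrees, from -1 to 1, a list of three; "grip": the gripper command: -1 is shut, 1 is fully open, values between are in proportion. A call has 1 to 10 rows; each row shifts and turns the commanded pose from where the row before left it, along the tool's axes as they then stand; what a row does not reach is not made up. A row lasts 1/12 s, in which the tool goes at most 41.7 mm and 7.16 degrees, less where a joint would pass 70% of its speed; a pose out of reach is approached as far as the arm can. A call with a number of a shift or a turn outside -1 to 1 is refused whole. A call with a gripper value outside its range is refused whole. The fingers move at their own pace and stop on an object; "squeeze" is the grip in N (left out, the last holds). Time passes only in rows, so rows that do not move let the fingers close. It gives the time, the measured TCP pose, the force, the opening and the grip force at its end, in the units of the state.
- observe(): the state, without advancing time (a new reading comes with each control period).
- optics.read_camera(name): name is "scene" or "top"; returns a dict with "frame" (480x640x3 uint8, red, green, blue), "mtx" (3x3 intrinsics, pixels), "k1" (the pictures are not rectified: a ray, as slopes to the right and down, at radius r is drawn at 1 + k1 r^2 times it, then the intrinsics apply), "world_to_cam" (4x4, takes a point from world to camera coordinates). Camera axes: x right, y down, z forward; pixel columns grow to the right and rows downward; lengths in mm; the calibration is good to about 2 mm. A picture is of the moment at which its call begins. There is no depth.
- workorder.job_done(): hands the job in; it is judged then, once.
The state is a dict: "t": time; "q": joint angles; "dq": joint speeds; "tau": joint torques, N m; "ee_pos": TCP position; "eef_rot": TCP orientation; "contact_force": force on the tool from outside, world axes, zero at the start; "moment": the same for the moment, N m; "opening": finger opening in mm; "grip_force": force on a finger pad.
Only numpy, scipy, OpenCV 4.12 (cv2) and the standard library are available. Lean on these libraries where they do the work, as an engineer would, in place of code of your own. Each camera call takes 0.05 s, during which the arm holds its last target. There are 200 camera calls.

TASK

The white box of polished stones is packed, and three self-inking stamps stand on its lid. Mark the lid with the red one: press its red hood straight down to its stop, hold it there for a moment, then let it spring all the way up again, leaving the stamp standing where it is. Leave the blue and the black stamp alone.

Things in the scene. Friction and masses are not known exactly. Their poses are not given: they have to be found in the camera images.
- red_cap (a point): top centre of the red hood (spring plunger) of the self-inking stamp to use; sinks with it. Flat top 42 x 60 mm, edges rounded 6 mm; hood 50 mm tall, its top 95 mm above the stamp's foot when up. Foot: black, 50 x 68 mm. Stamp loose, 220 g, on the lid of a fixed white box 60 mm tall, 244 x 484 mm (paper label on top), so this point starts 155 mm above the table. Axes: z up, y along the hood's long side.
- red_plunger (a joint): how far the red hood is pressed down, in m: 0 = up, 0.018 = at its stop. A spring pushes it up: about 4 N to start it moving, about 12 N at the stop; it returns by itself when let go.
- blue_cap (a point): top centre of the blue hood of another self-inking stamp of exactly the same make and size, standing on the same lid (stamp centres at least 115 mm apart, in any order, nothing above them). A bystander: it must be neither pressed nor shifted. z axis up along the stamp.
- black_cap (a point): top centre of the black hood of another self-inking stamp of exactly the same make and size, standing on the same lid (stamp centres at least 115 mm apart, in any order, nothing above them). A bystander: it must be neither pressed nor shifted. z axis up along the stamp.
There are look-alikes about, which are no part of the job. What is shaped like the part that bears red_cap but green is not meant.

How it is judged:
By the outcome, as a careful person would: the job done as asked, in the order asked, and still so for the second after the job is handed in, with the robot touching nothing.
It also fails if it takes over 29 s, if anything falls off the work surface, if the arm or the gripper's body presses on something with over 40 N, if the wrist force passes 120 N, or if a joint passes its speed limit or range.

## Working session

There is one attempt and no reset: what is moved stays moved. The work goes in short steps, Python scripts to look and compute and a tool call to move; the robot and the scene stay as the last step left them, time stands still between calls to the robot, and variables do not carry over. Pictures are saved under pics/ and viewed, at most 10 in all, crops included, and the job is handed in when it is done.

Besides the shell and the picture viewer there is one more tool, called after "Emit:" by a JSON object that holds its "method" and its "body". carry_out: Moves the arm, as the interface text tells. Its arguments: {"type":"object","properties":{"dp":{"type":"array","items":{"type":"array","items":{"type":"number"}}},"turn":{"type":"array","items":{"type":"array","items":{"type":"number"}}},"grip":{"type":"array","items":{"type":"number"}},"squeeze":{"type":"number"}},"required":["dp","turn","grip"]}

```bash
mkdir -p pics; python3 - <<'E'
from station import observe, optics
import cv2
s=observe();print(s['t'],s['ee_pos'],s['eef_rot'],s['opening'],s['contact_force'])
for n in("scene","top"):
    d=optics.read_camera(n);cv2.imwrite(f"pics/{n}0.png",d["frame"][:,:,::-1]);print(d["mtx"],d["k1"],d["world_to_cam"])
E
```

```text
0.0 [ 123.66964454 -509.8267001   237.03848396] [-3.14006668e+00 -2.22758095e-04  2.37826370e-01] 91.68329004076472 [-0.58719305  0.20273406 -0.37727178]
[[506.42042409   0.         324.69669213]
 [  0.         506.42042409 235.00942257]
 [  0.           0.           1.        ]] -0.04711395401913756 [[ 3.97401706e-01  9.17641323e-01  2.50722121e-03 -2.92491509e+02]
 [ 6.27316642e-01 -2.69675056e-01 -7.30581409e-01 -2.06775422e+02]
 [-6.69735555e-01  2.91907120e-01 -6.82821001e-01  1.23177461e+03]
 [ 0.00000000e+00  0.00000000e+00  0.00000000e+00  1.00000000e+00]]
[[480.17494144   0.         324.28594515]
 [  0.         480.17494144 235.3518723 ]
 [  0.           0.           1.        ]] -0.1335016614023943 [[ 2.24301088e-02 -9.99687256e-01  1.10580079e-02  7.65713540e+01]
 [-9.94281303e-01 -2.34612403e-02 -1.04183788e-01  5.20887736e+02]
 [ 1.04410640e-01 -8.65791680e-03 -9.94496586e-01  9.00454038e+02]
 [ 0.00000000e+00  0.00000000e+00  0.00000000e+00  1.00000000e+00]]
```

View pics/scene0.png

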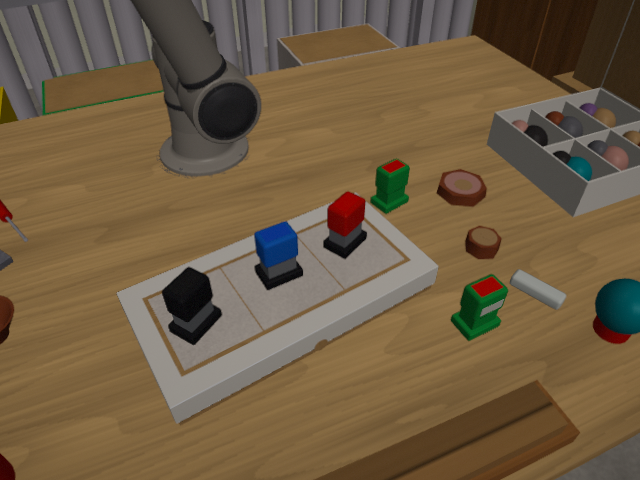

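View pics/top0.png

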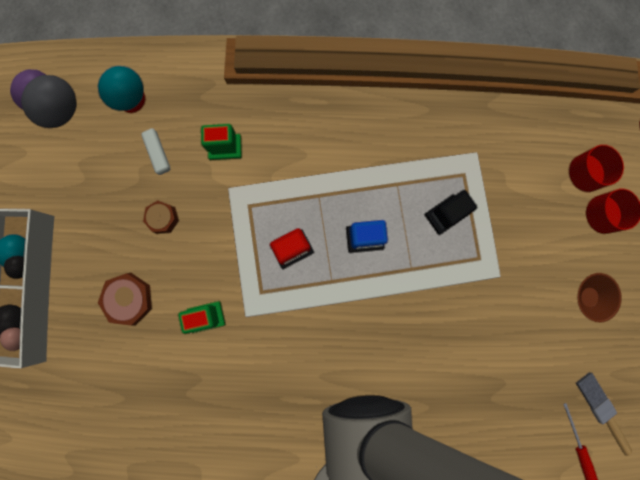

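The scene view shows the black, blue and red stamps on the lid at (188,300), (277,250) and (346,215). The top view has them at (450,212), (367,235) and (291,247).

Things that could be taken for the red hood in the top view:
- Green stamps with red tops at (217,134) and (195,320). They are green and off the lid, so not meant.
- Red cups at (596,168) and (613,211), and a red screwdriver at (586,462).
- The hood at (291,247), all red and standing on the lid. This is my choice.

```bash
cat > h.py <<'E'
import numpy as np,cv2
from station import observe, optics
def ray(d,uv):
    K=d["mtx"];n=(np.array(uv,float)-K[:2,2])/K[0,0]
    p=cv2.undistortPoints(np.array([[uv]],float),K,np.array([d["k1"],0,0,0.]))[0,0]
    # drawn = ray*(1+k1 r^2): same as OpenCV model
    T=d["world_to_cam"];R=T[:3,:3];return -R.T@T[:3,3],R.T@np.r_[p,1]
def onz(d,uv,z):
    c,v=ray(d,uv);return c+v*(z-c[2])/v[2]
def proj(d,P):
    T=d["world_to_cam"];return cv2.projectPoints(np.array(P,float).reshape(-1,3),cv2.Rodrigues(T[:3,:3])[0],T[:3,3],d["mtx"],np.array([d["k1"],0,0,0.]))[0][:,0]
def mask(im,col):
    h=cv2.cvtColor(im,cv2.COLOR_RGB2HSV);H,S,V=cv2.split(h)
    if col=="red":return (((H<8)|(H>172))&(S>170)&(V>60)).astype(np.uint8)
    return ((abs(H.astype(int)-112)<12)&(S>150)&(V>50)).astype(np.uint8)
E
python3 - <<'E'
from h import *
crops=[]
for n,rr,rb in(("scene",(320,180,60,90),(245,210,60,80)),("top",(265,220,55,55),(340,210,55,50))):
    d=optics.read_camera(n);im=d["frame"]
    for c,(x,y,w,h) in(("red",rr),("blue",rb)):
        sub=np.ascontiguousarray(im[y:y+h,x:x+w]);m=mask(sub,c)
        V=sub.max(2);vals=V[m>0];t,_=cv2.threshold(vals.reshape(-1,1),0,1,cv2.THRESH_OTSU)
        mt=(m&(V>t)).astype(np.uint8)
        for nm,mm in(("all",m),("bright",mt)):
            k=max(cv2.findContours(mm,0,2)[0],key=cv2.contourArea)
            P=np.array([onz(d,p[0]+[x,y],155)[:2] for p in k],np.float32)
            print(n,c,nm,t,cv2.minAreaRect(P),cv2.boundingRect(k))
        crops.append(cv2.resize(sub[:,:,::-1],(200,300),interpolation=0)); crops.append(cv2.resize(cv2.merge([mt*255]*3),(200,300),interpolation=0))
cv2.imwrite("pics/crop.png",np.vstack([np.hstack(crops[:4]),np.hstack(crops[4:])]))
E
```

```text
scene red all 118.0 ((509.56939697265625, 135.2363739013672), (63.6278190612793, 95.95599365234375), 30.207813262939453) (8, 12, 37, 44)
scene red bright 118.0 ((490.126220703125, 145.83714294433594), (38.73417663574219, 57.62871551513672), 28.862899780273438) (9, 12, 36, 26)
scene blue all 117.0 ((533.0060424804688, 7.1227569580078125), (77.87743377685547, 71.11891174316406), 6.376885414123535) (10, 12, 43, 46)
scene blue bright 117.0 ((514.5696411132812, 12.430318832397461), (40.54096221923828, 54.53875732421875), 6.97429084777832) (11, 12, 41, 27)
top red all 132.0 ((487.38067626953125, 146.54774475097656), (40.722145080566406, 57.289329528808594), 29.887109756469727) (5, 9, 40, 35)
top red bright 132.0 ((489.5770263671875, 148.1968231201172), (34.339717864990234, 51.239471435546875), 28.11357879638672) (6, 9, 36, 31)
top blue all 117.0 ((509.61944580078125, 16.667402267456055), (42.26679611206055, 60.13814163208008), 7.144939422607422) (10, 11, 37, 28)
top blue bright 117.0 ((512.914794921875, 14.530166625976562), (36.32194900512695, 54.97219467163086), 6.756948471069336) (13, 11, 34, 24)
```

View pics/crop.png

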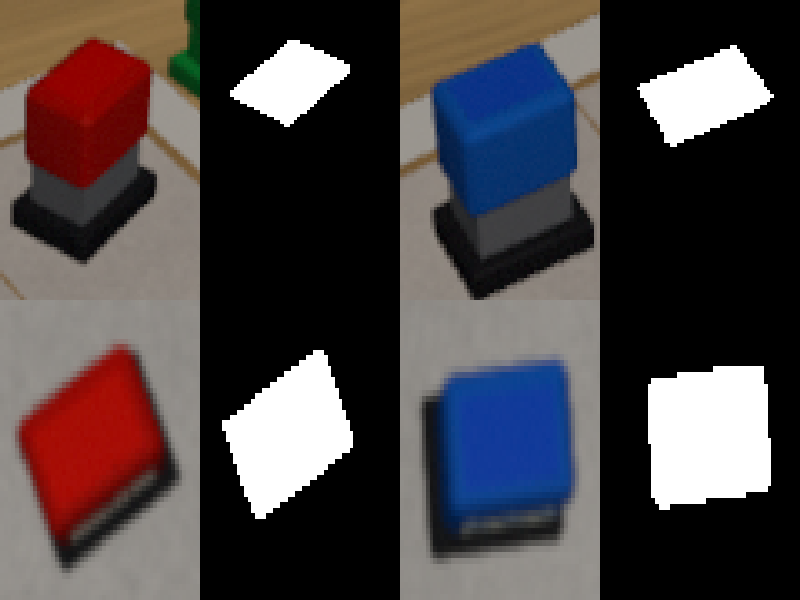

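The crop confirms the choice: an all-red hood on a grey and black foot. Both cameras put its top centre at about (490,147) at z=155. The face measures 39 x 57 mm against 42 x 60 mm nominal, and its long side is at about 119°. The blue cap is at (513,13), so the two are 135 mm apart, which fits the description. I'll press with shut fingers (tip about 38 x 19 mm) and set out now.

Emit:
{"method": "carry_out", "body": {"dp": [[1, -0.7, 0], [1, -0.7, 0], [1, -0.7, 0], [1, -0.7, 0], [1, -0.7, 0], [1, -0.7, 0], [1, -0.7, 0], [1, -0.7, 0], [1, -0.7, 0], [1, -0.7, 0]], "turn": [[0, 0, 0], [0, 0, 0], [0, 0, 0], [0, 0, 0], [0, 0, 0], [0, 0, 0], [0, 0, 0], [0, 0, 0], [0, 0, 0], [0, 0, 0]], "grip": [-1, -1, -1, -1, -1, -1, -1, -1, -1, -1], "squeeze": 10}}

```text
t: 1.03
ee_pos: [285.7, -326.0, 237.7]
eef_rot: [3.142, 0.0, 0.238]
contact_force: [0.0, -0.2, 0.6]
opening: 29.8
grip_force: 0.0
```

Emit:
{"method": "carry_out", "body": {"dp": [[1, -0.7, 0], [1, -0.7, 0], [1, -0.7, 0], [1, -0.7, 0], [1, -0.7, 0], [1, -0.7, 0], [1, -0.7, 0], [0.5, -1, 0], [0.5, -1, 0], [0.5, -1, 0]], "turn": [[0, 0, 0], [0, 0, 0], [0, 0, 0], [0, 0, 0], [0, 0, 0], [0, 0, 0], [0, 0, 0], [0, 0, 0], [0, 0, 0], [0, 0, 0]], "grip": [-1, -1, -1, -1, -1, -1, -1, -1, -1, -1]}}

```text
t: 1.87
ee_pos: [413.2, -132.3, 237.5]
eef_rot: [-3.141, 0.0, 0.238]
contact_force: [0.5, 0.1, 0.0]
opening: 0.2
grip_force: 0.0
```

Emit:
{"method": "carry_out", "body": {"dp": [[0.5, -1, 0], [0.5, -1, 0], [0.5, -1, 0], [0.5, -1, 0], [0.5, -1, 0], [0.5, -1, 0], [0.5, -1, 0], [0.5, -1, 0], [0.5, -1, 0], [0, 0, 0]], "turn": [[0, 0, 0], [0, 0, 0], [0, 0, 0], [0, 0, 0], [0, 0, 0], [0, 0, 0], [0, 0, 0], [0, 0, 0], [0, 0, 0], [0, 0, 0]], "grip": [-1, -1, -1, -1, -1, -1, -1, -1, -1, -1]}}

```text
t: 2.7
ee_pos: [458.5, 65.5, 237.6]
eef_rot: [-3.14, -0.0, 0.241]
contact_force: [-0.3, -0.1, 0.3]
opening: 0.7
grip_force: 0.0
```

Emit:
{"method": "carry_out", "body": {"dp": [[0.63, -0.9, 0], [0.63, -0.9, 0], [0.63, -0.9, 0], [0.63, -0.9, 0], [0, 0, 0.5], [0, 0, 0.5], [0, 0, 0.5], [0, 0, 0], [0, 0, 0]], "turn": [[0, 0, 0], [0, 0, 0], [0, 0, 0], [0, 0, 0], [0, 0, -0.86], [0, 0, -0.86], [0, 0, -0.86], [0, 0, 0], [0, 0, 0]], "grip": [-1, -1, -1, -1, -1, -1, -1, -1, -1]}}

```text
t: 3.45
ee_pos: [489.9, 144.0, 207.4]
eef_rot: [-3.141, 0.001, 0.505]
contact_force: [-0.5, -0.6, 0.2]
opening: 0.5
grip_force: 0.0
```

```bash
python3 - <<'E'
from h import *
s=observe();print(s['t'],s['ee_pos'],s['eef_rot'],s['opening'])
d=optics.read_camera("scene");im=d["frame"];tip=s['ee_pos']-[0,0,11]
print(proj(d,tip),proj(d,[490,147,155]))
x,y,w,h=230,110,180,150
cv2.imwrite("pics/c1.png",cv2.resize(im[y:y+h,x:x+w,::-1],(720,600),interpolation=cv2.INTER_CUBIC))
E
```

```text
3.45 [489.92002384 144.00529522 207.38847771] [-3.14135387e+00  1.35561910e-03  5.05026153e-01] 0.49296709450414894
[[346.42462726 184.02600698]] [[347.2906693  203.52930954]]
```

View pics/c1.png

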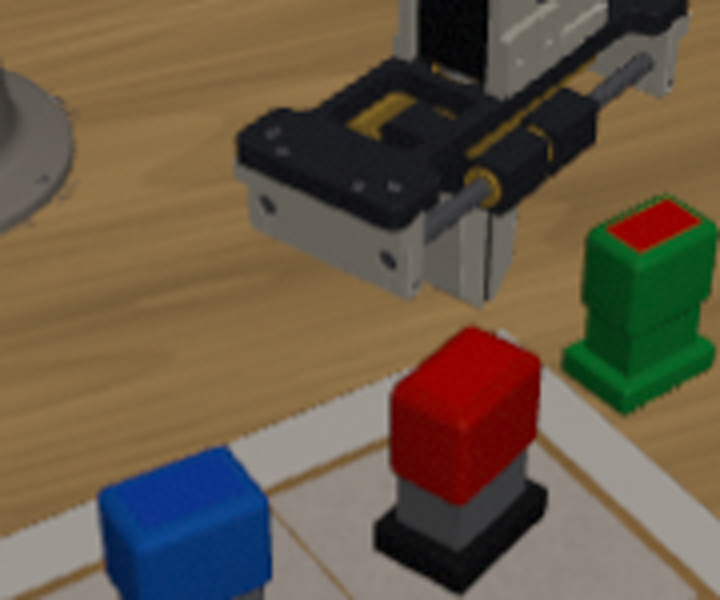

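The crop shows the shut fingertips at crop (480,300), over the red hood's top at crop (465,365), which agrees with the projection. I'll shift 3 mm in y and come down.

Emit:
{"method": "carry_out", "body": {"dp": [[0.07, -0.13, 0.5], [0, 0, 0.5], [0, 0, 0.5], [0, 0, 0.3], [0, 0, 0], [0, 0, 0]], "turn": [[0, 0, 0], [0, 0, 0], [0, 0, 0], [0, 0, 0], [0, 0, 0], [0, 0, 0]], "grip": [-1, -1, -1, -1, -1, -1]}}

```text
t: 4.0
ee_pos: [489.9, 147.4, 171.1]
eef_rot: [-3.141, 0.001, 0.508]
contact_force: [0.4, -0.1, -0.2]
opening: 0.4
grip_force: 0.0
```

```bash
python3 - <<'E'
from h import *
s=observe();print(s['t'],s['ee_pos'],s['contact_force'])
d=optics.read_camera("scene");im=d["frame"]
x,y,w,h=290,130,120,100
a=cv2.resize(im[y:y+h,x:x+w,::-1],(720,600),interpolation=cv2.INTER_CUBIC)
cv2.imwrite("pics/c2.png",a)
E
```

```text
4.0 [489.91702093 147.4042204  171.14838166] [ 0.36310851 -0.06581385 -0.19904881]
```

View pics/c2.png

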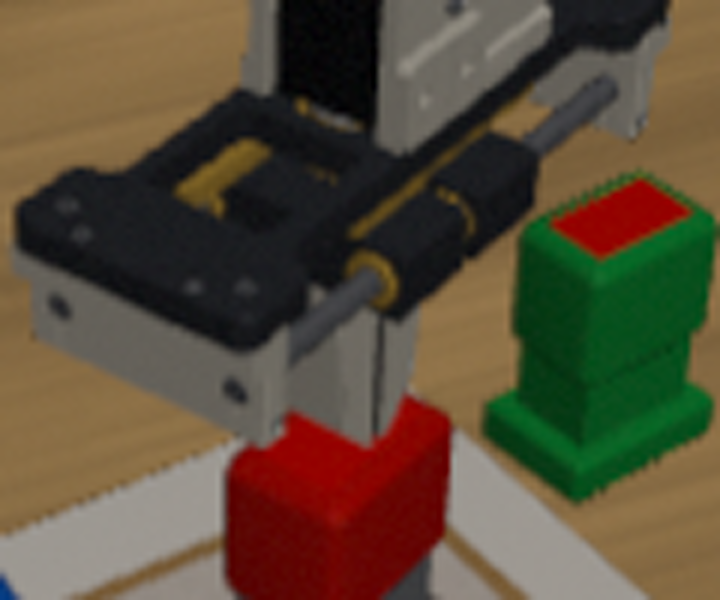

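The shut fingertips, at crop (360,435), are just above the middle of the red hood's top and centred on it. I'll press slowly.

Emit:
{"method": "carry_out", "body": {"dp": [[0, 0, 0.1], [0, 0, 0.1], [0, 0, 0.1], [0, 0, 0.1], [0, 0, 0.1], [0, 0, 0]], "turn": [[0, 0, 0], [0, 0, 0], [0, 0, 0], [0, 0, 0], [0, 0, 0], [0, 0, 0]], "grip": [-1, -1, -1, -1, -1, -1]}}

```text
t: 4.55
ee_pos: [490.4, 147.5, 161.9]
eef_rot: [3.141, -0.001, 0.508]
contact_force: [-0.8, 0.3, 4.7]
opening: 0.7
grip_force: 2.7
```

Emit:
{"method": "carry_out", "body": {"dp": [[0, 0, 0.1], [0, 0, 0.1], [0, 0, 0.1], [0, 0, 0.1], [0, 0, 0]], "turn": [[0, 0, 0], [0, 0, 0], [0, 0, 0], [0, 0, 0], [0, 0, 0]], "grip": [-1, -1, -1, -1, -1]}}

```text
t: 4.97
ee_pos: [490.4, 147.5, 154.3]
eef_rot: [3.141, -0.001, 0.508]
contact_force: [-2.6, -0.0, 9.1]
opening: 0.6
grip_force: 4.4
```

Emit:
{"method": "carry_out", "body": {"dp": [[0, 0, 0.1], [0, 0, 0.1], [0, 0, 0.05], [0, 0, 0.05], [0, 0, 0]], "turn": [[0, 0, 0], [0, 0, 0], [0, 0, 0], [0, 0, 0], [0, 0, 0]], "grip": [-1, -1, -1, -1, -1]}}

```text
t: 5.38
ee_pos: [490.5, 147.5, 148.7]
eef_rot: [3.141, -0.001, 0.508]
contact_force: [-1.9, -1.6, 11.8]
opening: 0.6
grip_force: 5.6
```

Emit:
{"method": "carry_out", "body": {"dp": [[0, 0, 0.05], [0, 0, 0]], "turn": [[0, 0, 0], [0, 0, 0]], "grip": [-1, -1]}}

```text
t: 5.55
ee_pos: [490.5, 147.5, 148.2]
eef_rot: [3.141, -0.002, 0.508]
contact_force: [-3.0, -0.1, 12.4]
opening: 0.5
grip_force: 6.7
```

Emit:
{"method": "carry_out", "body": {"dp": [[0, 0, 0.05], [0, 0, 0]], "turn": [[0, 0, 0], [0, 0, 0]], "grip": [-1, -1]}}

```text
t: 5.72
ee_pos: [490.7, 147.6, 148.1]
eef_rot: [3.14, -0.003, 0.508]
contact_force: [-6.0, -0.7, 20.8]
opening: 0.2
grip_force: 10.2
```

Emit:
{"method": "carry_out", "body": {"dp": [[0, 0, 0.05], [0, 0, 0]], "turn": [[0, 0, 0], [0, 0, 0]], "grip": [-1, -1]}}

```text
t: 5.88
ee_pos: [490.9, 147.7, 148.0]
eef_rot: [3.14, -0.004, 0.508]
contact_force: [-7.9, -1.9, 28.6]
opening: 0.7
grip_force: 13.6
```

The force rises steeply while z stays at 148, so the hood is at its stop. I'll hold about 0.7 s, then rise smoothly.

Emit:
{"method": "carry_out", "body": {"dp": [[0, 0, 0], [0, 0, 0], [0, 0, 0], [0, 0, 0], [0, 0, 0], [0, 0, 0], [0, 0, 0], [0, 0, 0]], "turn": [[0, 0, 0], [0, 0, 0], [0, 0, 0], [0, 0, 0], [0, 0, 0], [0, 0, 0], [0, 0, 0], [0, 0, 0]], "grip": [-1, -1, -1, -1, -1, -1, -1, -1]}}

```text
t: 6.55
ee_pos: [490.9, 147.6, 148.0]
eef_rot: [3.14, -0.004, 0.508]
contact_force: [-7.1, -0.7, 26.4]
opening: 0.3
grip_force: 13.6
```

Emit:
{"method": "carry_out", "body": {"dp": [[0, 0, -0.1], [0, 0, -0.1], [0, 0, -0.2], [0, 0, -0.2], [0, 0, -0.2], [0, 0, -0.2], [0, 0, -0.2], [0, 0, -0.2], [0, 0, -0.2], [0, 0, -0.2]], "turn": [[0, 0, 0], [0, 0, 0], [0, 0, 0], [0, 0, 0], [0, 0, 0], [0, 0, 0], [0, 0, 0], [0, 0, 0], [0, 0, 0], [0, 0, 0]], "grip": [-1, -1, -1, -1, -1, -1, -1, -1, -1, -1]}}

```text
t: 7.38
ee_pos: [490.0, 147.4, 180.7]
eef_rot: [-3.141, 0.001, 0.508]
contact_force: [0.2, 0.5, 0.4]
opening: 0.5
grip_force: 0.0
```

Emit:
{"method": "carry_out", "body": {"dp": [[0, 0, -0.5], [0, 0, -0.5], [0, 0, -0.5], [0, 0, -0.5], [0, 0, -0.5], [0, 0, -0.5], [0, 0, -0.5], [0, 0, 0], [0, 0, 0], [0, 0, 0]], "turn": [[0, 0, 0], [0, 0, 0], [0, 0, 0], [0, 0, 0], [0, 0, 0], [0, 0, 0], [0, 0, 0], [0, 0, 0], [0, 0, 0], [0, 0, 0]], "grip": [-1, -1, -1, -1, -1, -1, -1, -1, -1, -1]}}

```text
t: 8.22
ee_pos: [489.9, 147.4, 250.3]
eef_rot: [-3.141, 0.001, 0.508]
contact_force: [-0.2, 0.0, -0.0]
opening: 0.4
grip_force: 0.0
```

```bash
python3 - <<'E'
from h import *
s=observe();print(s['t'],s['ee_pos'],s['contact_force'])
d=optics.read_camera("scene");im=d["frame"]
for c,(x,y,w,h) in(("red",(320,180,60,90)),("blue",(245,210,60,80))):
    m=mask(np.ascontiguousarray(im[y:y+h,x:x+w]),c);k=max(cv2.findContours(m,0,2)[0],key=cv2.contourArea);print(c,cv2.boundingRect(k))
    P=np.array([onz(d,p[0]+[x,y],155)[:2] for p in k],np.float32);print(cv2.minAreaRect(P))
x,y,w,h=130,110,280,230
cv2.imwrite("pics/c3.png",cv2.resize(im[y:y+h,x:x+w,::-1],(720,590),interpolation=cv2.INTER_CUBIC))
E
```

```text
8.2167 [489.85649477 147.42856053 250.34382321] [-0.17879868  0.00914802 -0.02840268]
red (8, 12, 37, 44)
((509.3407897949219, 135.05271911621094), (63.33395004272461, 96.63233947753906), 31.058103561401367)
blue (10, 12, 43, 46)
((533.01953125, 7.0709991455078125), (77.74563598632812, 71.24868774414062), 6.585155963897705)
```

View pics/c3.png

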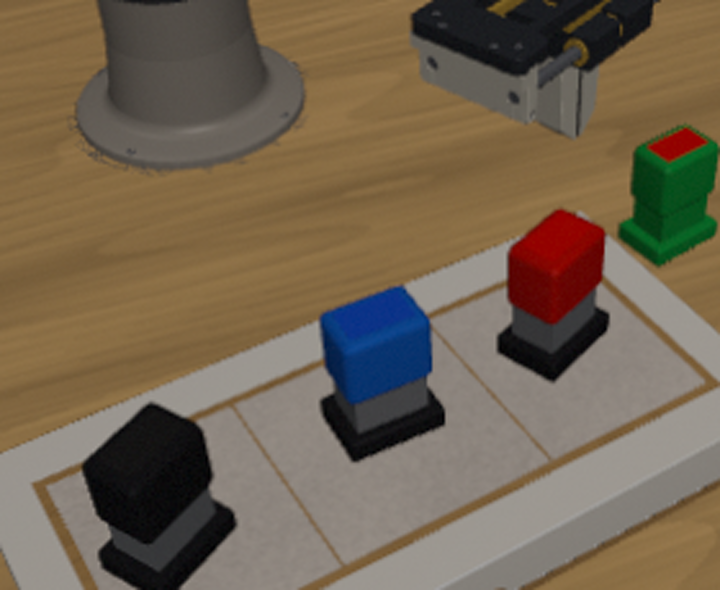

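The hood is fully up again. The red and blue outlines are unmoved, with the same bounding boxes as before, the black stamp is still standing, and the arm is clear of everything.

```bash
python3 -c "
from station import workorder
print(workorder.job_done())"
```

```text
the job is handed in; nothing more can be done
None
```

I pressed the red stamp to its stop, held it about 0.7 s and let it spring fully up where it stood; blue and black were never touched, and the job was handed in at about 8.2 s with no verdict shown.

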